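Load the air cleaner's filter and set its fan speed

TASK

Load the filter cartridge into the slot on top of the bench air cleaner, grip rail up, and press it down until the push-push catch holds it when you let go. Then turn the fan selector clockwise, click by click, to mark four and let go, never going past it; the dot at its anticlockwise end is mark zero. Leave the things lying about on the bench where they are.

Things in the scene. Friction and masses are not known exactly. Their poses are not given: they have to be found in the camera images.
- air_cleaner: Grey plastic box fixed to the bench, 240 (x) x 200 (y) x 144 mm high. Origin on the bench under it; it spans x -110 (front, robot side) to +130 mm. Rear part (x 10 to 130): flat top at z 144 with the slot. In front a panel slopes 27 deg from horizontal, from z 83 at x -110 up to z 144 at x +10; its outward normal is (-sin27, 0, cos27), up the slope is (cos27, 0, sin27).
- slot_mouth (a point): Centre of the slot's mouth in the cleaner's flat top, 144 mm over the bench, at (70, 0, 144) mm in the cleaner's frame; axes as the cleaner's. The slot goes straight down, 42 mm (x) by 126 mm (y) wide. In it is the catch's spring tray, its top 54 mm below the mouth when up.
- catch_tray (a joint): How far the tray in the slot is pressed down, m: 0 = up, end stop 0.048. Its spring pushes up with 7.5 N (up) to 11.4 N (down) and carries the cartridge. Pressing takes up to about 10 N on the cartridge. Pressed to 0.043 or more and let go it rises to 0.034, where the catch holds it. A second press as deep, let go, pops it out again.
- filter_cartridge: Pleated filter cartridge, loose, about 280 g, standing upright on the bench. Origin: centre of its underside, z up. Block 36 (x) x 120 (y) x 90 mm high, foot narrowed to 28 x 112 mm; on it a grip rail 18 (x) x 80 (y) x 35 mm high, 125 mm in all. It fits the slot either way round. Its top stands 71 mm above the slot's mouth on the raised tray, 37 mm when held by the catch.
- handle_top (a point): Centre of the top face of the cartridge's grip rail, 125 mm above its underside; axes as the cartridge's.
- speed_knob (a joint): Angle of the fan selector, rad, clockwise as seen facing the panel. 0 = mark zero (dot, end stop); marks one to six are ever longer bars, 24 deg (0.419 rad) apart; six is the other end stop. The pointer is straight up the slope at mark three. A sprung ball holds it at each mark (about 0.1 N m to leave) and draws it to the nearest when let go. Starts at zero, one or two.
- knob_grip (a point): On the knob's axis, 35 mm out of the panel's middle; z is the panel's outward normal; turns with the knob. Black knob: disc 66 mm wide, top 11 mm off the panel; on it a bar grip 18 mm wide, 63 mm long, 11 to 41 mm off the panel, with pointed nose and white line at the pointer end. At angle q the pointer is 72 deg minus q anticlockwise from up the slope (at zero: up and left).
- glue_bottle: White glue bottle, loose bystander, 37 x 64 x 163 mm, upright; origin under its centre.
- sanding_block: Cork-brown sanding block, loose bystander, 68 x 110 x 32 mm; origin under its centre.
- masking_tape: Roll of masking tape lying flat, loose bystander, 104 mm across, 25 mm high; origin under its centre.
- spring_clamp: Black spring clamp, loose bystander, 86 x 133 x 21 mm; origin under its centre.

How it is judged:
By the outcome, as a careful person would: the job done as asked, in the order asked, and still so for the second after the job is handed in, with the robot touching nothing.
It also fails if it takes over 61 s, if anything falls off the work surface, if the arm or the gripper's body presses on something with over 40 N, if the wrist force passes 120 N, or if a joint passes its speed limit or range.

ROBOT

A 7-joint arm with a two-finger parallel gripper is mounted at the origin on a cart in front of the work surface, level with it; the furniture and walls round the work are solid. World frame = base frame: x ahead of the robot, y to its left, z up, the work surface at z = 0. Lengths are in m, angles in rad, forces in N, time in s.
With the tool pointing down it reaches from about 0.4 to 0.85 m from the base axis. Payload 4.5 kg.
Tool frame: the origin (TCP) lies at the very end of the fingers, on their centre line; the grasp point (between the pads) lies 19 mm behind it (r.grip_depth is the z of the grasp point in the tool frame, in m); z points along the fingers, y is the line along which they close (so a half turn about z gives the same grasp; the last joint's range is limited). The gripper opens to 88 mm and grips with 3 to 60 N. Pads are 18 mm wide; open, the fingers measure 123 mm over their backs; the gripper's body (75 mm by 187 mm) begins 45 mm behind the grasp point.
Start: joints at [1.197, 0.689, -0.195, 1.565, 0.157, 0.902, -0.215], TCP at [0.248, -0.574, 0.239] pointing down, gripper open.
Joint ranges: [-3.01, 3.01], [-0.46, 2.08], [-1.47, 1.51], [0.13, 2.56], [-1, 4.14], [0.04, 2.09], [-2.66, 2.66]. Speed limits (rad/s): [2.57, 2.57, 3.14, 3.14, 3.14, 3.14, 3.14].

INTERFACE

Orientations are given as a unit quaternion [x, y, z, w].
In Python, from plant import r gives the robot as it stands.
- The arm moves only by the tool step_hand, called after "Emit:" by a JSON object that holds its "op" and its "data". Schema: {"type":"object","properties":{"increments":{"type":"object","properties":{"steps":{"type":"array","items":{"type":"array","items":{"type":"number"},"minItems":7,"maxItems":7},"minItems":1,"maxItems":10}},"additionalProperties":false,"required":["steps"]},"squeeze":{"type":"number"},"only":{"type":"string"},"quiet":{"type":"boolean"},"lines":{"type":"string"}},"required":["increments"],"additionalProperties":false}. increments is an object whose key "steps" holds a list of rows, 1 to 10 of them, each of 7 numbers: the opening from 0.0 (shut) to 1.0 (fully open), then dx, dy, dz in mm, then a rotation vector rx, ry, rz in rad; each row is the pose to reach, as a shift and turn from the pose commanded when the call began, along the tool's axes at that moment; what a row does not reach only later rows make up. A row lasts 1/10 s, in which the tool goes at most 0.05 m and 0.15 rad, less where a joint would pass 70% of its speed; a pose out of reach is approached as far as the arm can. The fingers move at their own pace and stop on an object; squeeze is the grip in N (left out, the last holds). Time passes only in rows, so rows that do not move let the fingers close. The tool returns the time, the measured TCP pose, the force, the opening and the grip force at its end. only (a regular expression) keeps the lines of the reply that match it, lines (a string "A,B") keeps lines A to B, and quiet returns only ok. Input that does not fit is refused with a message, and nothing moves.
- r.get_state(): the state, without advancing time (a new reading comes with each control period).
- r.snapshot(name): name is "side" or "top" or "wrist"; returns the picture (384x512x3 uint8, red, green, blue); there is no depth.
- r.camera_params(name): a dict with "fx", "fy", "cx", "cy" (pixels), "rvec" (rotation vector, rad) and "tvec" (3), from world to camera coordinates, as OpenCV has them. Camera axes: x right, y down, z forward; pixel columns grow to the right and rows downward; lengths in m; the calibration is good to about 2 mm. A picture is of the moment at which its call begins: read the wrist's pose just before it. camera_params takes no time and is no camera call; for the wrist camera it gives the pose at the moment of the call.
- r.finish_job(): hands the job in; it is judged then, once.
The state is a dict: "clock": time; "q": joint angles; "qd": joint speeds; "joint_torque": joint torques, N m; "tool_pos": TCP position; "eef_rot": TCP orientation; "contact_force": force on the tool from outside, world axes, zero at the start; "moment": the same for the moment, N m; "opening": opening from 0.0 (shut) to 1.0 (fully open); "finger_force": force on a finger pad.
Only numpy, scipy, OpenCV 4.12 (cv2) and the standard library are available. Lean on these libraries where they do the work, as an engineer would, in place of code of your own. Each camera call takes 0.05 s, during which the arm holds its last target. There are 200 camera calls.

## Working session

There is one attempt and no reset: what is moved stays moved. The work goes in short steps, Python scripts to look and compute and a tool call to move; the robot and the scene stay as the last step left them, time stands still between calls to the robot, and variables do not carry over. Pictures are saved under pics/ and viewed, at most 10 in all, crops included, and the job is handed in when it is done.

```bash
ls; mkdir -p pics
```

Run:
```python
from plant import r
import cv2,numpy as np
s=r.get_state();print(s['clock'],s['tool_pos'],s['eef_rot'],s['contact_force'])
for n in("side","top"):
    im=r.snapshot(n);cv2.imwrite(f"pics/{n}0.png",cv2.cvtColor(im,cv2.COLOR_RGB2BGR));print(n,r.camera_params(n))
a=cv2.imread("pics/side0.png");b=cv2.imread("pics/top0.png")
```

```text
pics
plant.py
0.0 [ 0.24758828 -0.57316799  0.23790683] [ 9.79271534e-01  2.02549744e-01 -2.46527238e-04 -8.96443485e-04] [-0.17904551  0.39734743  0.38297944]
side {'fx': 392.31123037184267, 'fy': 392.31123037184267, 'cx': 254.45676032097813, 'cy': 193.37884338590067, 'rvec': array([ 0.76370888, -2.50780402,  1.16580652]), 'tvec': array([0.44873909, 0.28225178, 0.92025958])}
top {'fx': 478.62895279848937, 'fy': 478.62895279848937, 'cx': 261.24004036025934, 'cy': 189.28366100751953, 'rvec': array([ 1.91760376, -1.94835015,  0.50174334]), 'tvec': array([-0.02258232,  0.51103331,  1.50761905])}
```

View pics/side0.png

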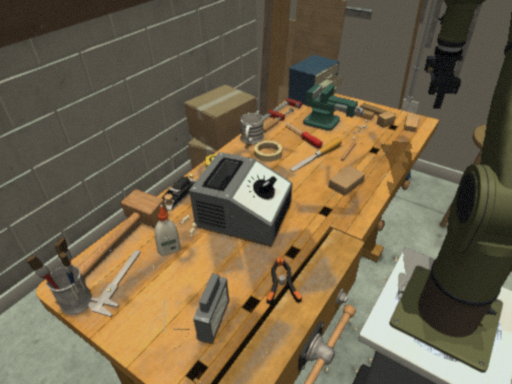

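View pics/top0.png

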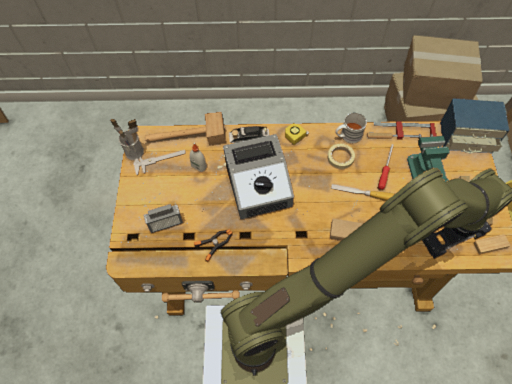

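Run:
```python
import cv2,numpy as np
a=cv2.imread("pics/side0.png");b=cv2.imread("pics/top0.png")
def c(i,x,y):return cv2.resize(i[y:y+75,x:x+100],(800,600),interpolation=cv2.INTER_CUBIC)
def g(i,x,y,w,h,k):
    o=cv2.resize(i[y:y+h,x:x+w],(w*k,h*k),interpolation=cv2.INTER_CUBIC)
    for u in range(0,w,10):cv2.putText(o,str(x+u),(u*k,8),0,.3,(0,0,255));cv2.line(o,(u*k,10),(u*k,16),(0,0,255))
    for v in range(10,h,10):cv2.putText(o,str(y+v),(0,v*k+3),0,.3,(0,0,255));cv2.line(o,(20,v*k),(26,v*k),(0,0,255))
    return o
o=np.zeros((600,800,3),np.uint8)
def p(im,x,y):o[y:y+im.shape[0],x:x+im.shape[1]]=im
p(g(b,222,128,78,90,5),0,0);p(g(a,185,268,55,80,5)[:, :],400,0);p(g(b,138,198,50,38,6)[:140*2],0,455-0 if 0 else 370) if 0 else None
p(g(b,138,198,50,29,5),0,452);p(g(a,188,148,110,38,3),400,420)
cv2.imwrite("pics/c1.png",o)
o=g(a,185,145,112,100,5);cv2.imwrite("pics/c2.png",o)
```

```text
(no output)
```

View pics/c1.png

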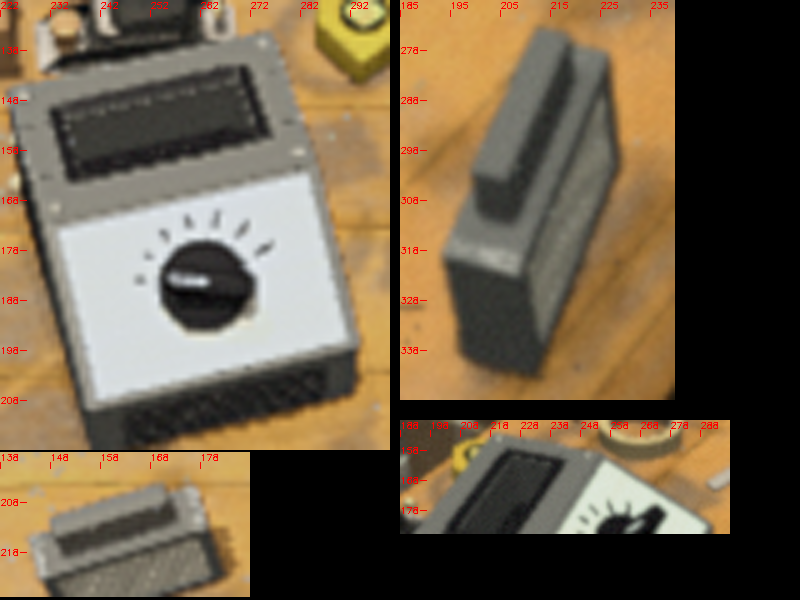

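View pics/c2.png

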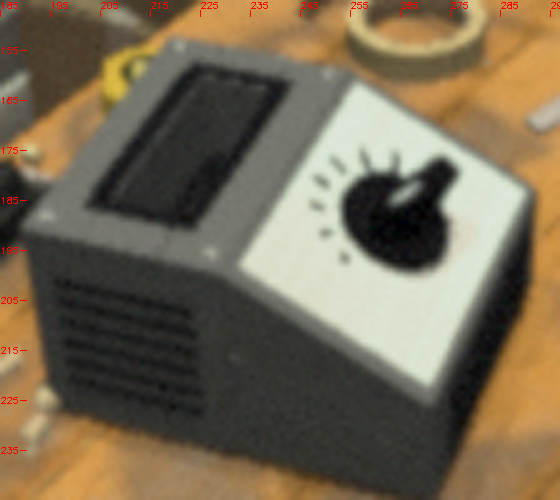

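Create h.py:
```python
from plant import r
import cv2,numpy as np
from scipy.optimize import least_squares
from scipy.spatial.transform import Rotation as R
def proj(P,c):
    K=np.array([[c['fx'],0,c['cx']],[0,c['fy'],c['cy']],[0,0,1]])
    return cv2.projectPoints(np.asarray(P,float).reshape(-1,1,3),c['rvec'],c['tvec'],K,None)[0].reshape(-1,2)
def fit(obs,x0):
    # obs: list of (cam params, local pts mm, pixels); unknown x,y,z,yaw
    def W(p,L): return R.from_euler('z',p[3]).apply(np.array(L,float)/1000)+p[:3]
    f=lambda p:np.concatenate([(proj(W(p,L),c)-np.array(u)).ravel() for c,L,u in obs])
    s=least_squares(f,x0,loss='soft_l1');return s.x,f(s.x).reshape(-1,2)
def rel(pos,Rt,cp=None):
    # shift/turn in tool axes from measured pose
    s=r.get_state();R0=R.from_quat(s['eef_rot'])
    return R0.inv().apply(np.array(pos)-s['tool_pos']),(R0.inv()*Rt).as_rotvec()
```

Run:
```python
from h import *
S=r.camera_params('side');T=r.camera_params('top');np.set_printoptions(precision=4,suppress=True)
slot=[[91,63,144],[91,-63,144],[49,-63,144],[49,63,144]]
p,e=fit([(T,slot,[[232.4,149.6],[271.6,141.2],[276.2,155.4],[236,164.2]]),(S,slot,[[202.2,186.4],[225,157.8],[243.4,161.4],[223,190.6]])],[.7,.2,0,0]);print(p,e.round(1).tolist())
t=[[9,40,125],[9,-40,125],[-9,-40,125],[-9,40,125],[18,60,90],[18,-60,90],[-18,60,90],]
u=[[148,211.6],[171.4,204.4],[173,207.6],[150,215.6],[144,215.2],[178.6,204.8],[147.6,223]]
v=[[9,40,125],[9,-40,125],[-9,-40,125],[-9,40,125],[18,60,90],[-18,60,90],[-18,-60,90]]
w=[[200,302.6],[213,274],[219.8,276.4],[207.8,304.6],[194.6,317.4],[209.8,322],[226.6,279]]
p2,e=fit([(T,t,u),(S,v,w)],[.6,.3,0,0]);print(p2,e.round(1).tolist())
print(R.from_quat(r.get_state()['eef_rot']).as_matrix(), r.grip_depth)
for n in 'ST':
    c=globals()[n];print((-R.from_rotvec(c['rvec']).as_matrix().T@c['tvec']))
```

```text
[ 0.5789 -0.0195  0.0049  0.2467] [[1.6, 3.3], [-3.3, 3.9], [-4.8, -0.8], [0.8, -1.7], [5.7, -1.9], [1.2, 1.7], [-4.1, 0.7], [-1.1, -3.0]]
[ 0.4452  0.3108 -0.0092  0.3401] [[0.8, 0.1], [0.3, -0.0], [0.0, 1.2], [0.1, 0.6], [0.7, 0.7], [-0.4, 0.3], [-0.5, 1.7], [-0.7, -0.1], [-0.8, -1.0], [-0.0, -1.8], [-0.4, -0.4], [-0.8, 1.7], [-0.0, 0.8], [0.8, -0.8]]
[[ 0.918   0.3967 -0.0008]
 [ 0.3967 -0.918   0.0014]
 [-0.0001 -0.0016 -1.    ]] -0.0187
[0.0559 0.6782 0.8153]
[-0.2926 -0.03    1.5646]
```

Run:
```python
from h import *
S=r.camera_params('side');T=r.camera_params('top');np.set_printoptions(precision=4,suppress=True)
box=[[130,100,144],[130,-100,144],[-110,100,83],[-110,-100,83]]
for m in (0,6,8):
  slot=[[91+m,63+m,144],[91+m,-63-m,144],[49-m,-63-m,144],[49-m,63+m,144]]
  A=(T,slot,[[232.4,149.6],[271.6,141.2],[276.2,155.4],[236,164.2]]);B=(S,slot,[[202.2,186.4],[225,157.8],[243.4,161.4],[223,190.6]])
  C=(T,box,[[224,146],[275.6,135.6],[240,209],[293,197.4]]);D=(S,box,[[190,191],[220,153],[271.4,225],[291.6,183]])
  for o in ([A,B],[C,D],[A,B,C,D]):
    p,e=fit(o,[.6,0,0,.2]);print(m,p,R.from_euler('z',p[3]).apply([.07,0,.144])+p[:3],e.round(1).tolist())
```

```text
0 [ 0.5789 -0.0195  0.0049  0.2467] [ 0.6468 -0.0024  0.1489] [[1.6, 3.3], [-3.3, 3.9], [-4.8, -0.8], [0.8, -1.7], [5.7, -1.9], [1.2, 1.7], [-4.1, 0.7], [-1.1, -3.0]]
0 [ 0.5882 -0.0258 -0.0077  0.2462] [ 0.6561 -0.0087  0.1363] [[-0.5, 0.1], [1.3, -1.3], [-0.0, 2.2], [2.0, 0.6], [-1.5, -0.2], [-1.4, -0.8], [-0.0, 1.8], [0.7, -0.0]]
0 [ 0.5868 -0.025  -0.0058  0.2451] [ 0.6547 -0.008   0.1382] [[3.4, 3.0], [-1.8, 3.8], [-3.3, -1.0], [2.5, -2.0], [5.1, -0.9], [0.5, 2.9], [-4.9, 1.9], [-1.9, -2.1], [-0.7, 0.1], [1.1, -1.3], [-0.3, 2.3], [1.9, 0.7], [-1.4, -0.4], [-1.2, -1.1], [0.2, 1.7], [1.0, -0.2]]
6 [ 0.5841 -0.0226 -0.0004  0.229 ] [ 0.6523 -0.0067  0.1436] [[0.9, 1.5], [-0.8, 2.1], [-1.6, 0.0], [0.6, -0.7], [2.1, -1.2], [0.2, 0.5], [-1.7, 0.4], [-1.0, -1.2]]
6 [ 0.5882 -0.0258 -0.0077  0.2462] [ 0.6561 -0.0087  0.1363] [[-0.5, 0.1], [1.3, -1.3], [-0.0, 2.2], [2.0, 0.6], [-1.5, -0.2], [-1.4, -0.8], [-0.0, 1.8], [0.7, -0.0]]
6 [ 0.5865 -0.0249 -0.0045  0.2419] [ 0.6545 -0.0082  0.1395] [[1.4, 1.8], [-0.6, 2.0], [-1.2, -0.1], [1.2, -0.4], [2.2, -0.5], [-0.3, 1.2], [-2.2, 0.9], [-0.8, -0.7], [-0.7, -0.1], [1.2, -1.4], [-0.4, 2.1], [1.8, 0.7], [-1.4, -0.8], [-1.0, -1.4], [0.1, 1.5], [1.1, -0.4]]
8 [ 0.5852 -0.0231 -0.0015  0.2272] [ 0.6534 -0.0073  0.1425] [[0.5, 1.0], [-0.2, 1.4], [-0.7, 0.3], [0.3, -0.2], [1.0, -0.9], [-0.3, 0.1], [-1.0, 0.2], [-0.8, -0.6]]
8 [ 0.5882 -0.0258 -0.0077  0.2462] [ 0.6561 -0.0087  0.1363] [[-0.5, 0.1], [1.3, -1.3], [-0.0, 2.2], [2.0, 0.6], [-1.5, -0.2], [-1.4, -0.8], [-0.0, 1.8], [0.7, -0.0]]
8 [ 0.5867 -0.0248 -0.0041  0.2412] [ 0.6547 -0.0081  0.1399] [[0.7, 1.4], [-0.2, 1.4], [-0.5, 0.2], [0.8, 0.1], [1.2, -0.3], [-0.7, 0.6], [-1.4, 0.5], [-0.5, -0.2], [-0.7, -0.2], [1.3, -1.5], [-0.5, 2.0], [1.8, 0.6], [-1.5, -1.0], [-1.0, -1.5], [0.0, 1.4], [1.1, -0.5]]
```

Units first: shifts go in mm. So 0.35 m is 350, -0.235 m is -235.

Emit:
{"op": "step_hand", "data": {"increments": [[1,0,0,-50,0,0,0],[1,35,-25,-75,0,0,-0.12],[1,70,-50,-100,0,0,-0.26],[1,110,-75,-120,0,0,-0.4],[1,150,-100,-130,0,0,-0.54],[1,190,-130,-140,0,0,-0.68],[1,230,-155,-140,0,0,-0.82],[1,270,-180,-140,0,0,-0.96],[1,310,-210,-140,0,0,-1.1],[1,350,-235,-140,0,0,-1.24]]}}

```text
refused: increments: the value is not of type 'object' (schema: type "object"). Nothing was moved.
```

Refused on format, not on reach. It needs an object with the rows under "steps".

Emit:
{"op": "step_hand", "data": {"increments": {"steps": [[1,0,0,-50,0,0,0],[1,35,-25,-75,0,0,-0.12],[1,70,-50,-100,0,0,-0.26],[1,110,-75,-120,0,0,-0.4],[1,150,-100,-130,0,0,-0.54],[1,190,-130,-140,0,0,-0.68],[1,230,-155,-140,0,0,-0.82],[1,270,-180,-140,0,0,-0.96],[1,310,-210,-140,0,0,-1.1],[1,350,-235,-140,0,0,-1.24]]}}}

```text
clock: 1.1
tool_pos: [0.4763, -0.2171, 0.3787]
eef_rot: [0.677, 0.736, -0.0, -0.0]
contact_force: [-0.1, -0.2, -0.1]
opening: 0.998
finger_force: 0.0
```

Run:
```python
from h import *
print(rel([.59,-.03,.40],R.from_matrix(np.array([[-np.sin(.235),np.cos(.235),0],[np.cos(.235),np.sin(.235),0],[0,0,-1]]).T@np.eye(3)) ) )
M=np.array([[np.sin(.235),np.cos(.235),0],[-np.cos(.235),np.sin(.235),0],[0,0,-1]])
print(np.linalg.det(M),rel([.59,-.03,.40],R.from_matrix(M)), r.get_state()['q'])
```

```text
(array([ 0.17698287,  0.12887167, -0.02142104]), array([-6.27417976e-04, -7.80538578e-06, -1.51825858e-01]))Traceback (most recent call last):
  File "<stdin>", line 4, in <module>
  File "scipy/spatial/transform/_rotation.pyx", line 1143, in scipy.spatial.transform._rotation.Rotation.from_matrix
ValueError: Non-positive determinant (left-handed or null coordinate frame) in rotation matrix 0: [[ 0.23284299  0.97251434  0.        ]
 [-0.97251434  0.23284299  0.        ]
 [ 0.          0.         -1.        ]].
```

Converted, 0.177 m is 177, 0.129 m is 129.

Emit:
{"op": "step_hand", "data": {"increments": {"steps": [[1,40,30,-5,0,0,-0.1],[1,80,58,-10,0,0,-0.15],[1,120,87,-15,0,0,-0.15],[1,160,116,-20,0,0,-0.15],[1,177,129,-21,0,0,-0.15],[1,177,129,-21,0,0,-0.15]]}}}

```text
clock: 1.7
tool_pos: [0.5918, -0.0282, 0.3993]
eef_rot: [0.62, 0.785, 0.001, -0.001]
contact_force: [-0.2, -0.1, 0.6]
opening: 0.997
finger_force: 0.0
```

Run:
```python
from h import *
s=r.get_state();c=r.camera_params('wrist');im=r.snapshot('wrist');import pickle
pickle.dump(c,open('w1.pkl','wb'));cv2.imwrite('pics/w1.png',im[:,:,::-1])
print(s['tool_pos'],-R.from_rotvec(c['rvec']).as_matrix().T@c['tvec'],R.from_rotvec(c['rvec']).as_matrix()[2])
p=[.5865,-.0245,0,.237];w=lambda L:R.from_euler('z',p[3]).apply(np.array(L)/1000)+p[:3]
print(proj(w([[91,63,144],[91,-63,144],[49,-63,144],[49,63,144],[130,100,144],[130,-100,144],[10,100,144],[10,-100,144],[-110,100,83],[-110,-100,83]]),c).round(1).tolist())
```

```text
[ 0.59183504 -0.02816626  0.39930988] [0.57671388 0.03981992 0.54615089] [ 0.06287952 -0.26174384 -0.96308687]
[[313.1, 114.0], [308.5, 196.9], [281.9, 197.0], [284.1, 114.1], [342.2, 86.8], [331.5, 218.7], [257.2, 87.0], [257.2, 218.9], [183.3, 90.7], [191.4, 206.4]]
```

View pics/w1.png

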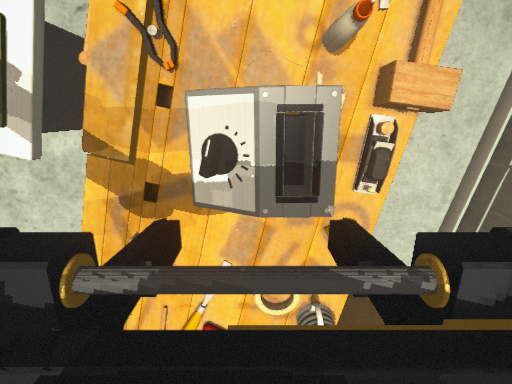

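Run:
```python
import cv2
a=cv2.imread('pics/w1.png')[80:224,182:350];o=cv2.resize(a,None,fx=4,fy=4,interpolation=cv2.INTER_CUBIC)
for u in range(8,168,10):cv2.putText(o,str(182+u),(u*4-8,8),0,.3,(0,0,255));cv2.line(o,(u*4,10),(u*4,14),(0,0,255))
for v in range(10,144,10):cv2.putText(o,str(80+v),(0,v*4+3),0,.3,(0,0,255))
cv2.imwrite('pics/c3.png',o)
```

```text
(no output)
```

View pics/c3.png

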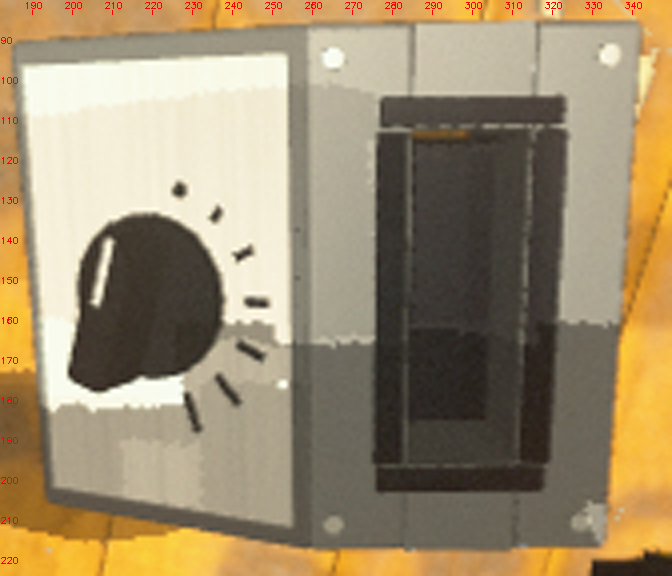

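Create w1fit.py:
```python
from h import *
import pickle
np.set_printoptions(precision=4,suppress=True)
c=pickle.load(open('w1.pkl','rb'));S=r.camera_params('side');T=r.camera_params('top')
box=[[130,100,144],[130,-100,144],[-110,100,83],[-110,-100,83]]
C=(T,box,[[224,146],[275.6,135.6],[240,209],[293,197.4]]);D=(S,box,[[190,191],[220,153],[271.4,225],[291.6,183]])
sl=[[91,63,144],[49,63,144],[91,-63,144],[49,-63,144]]
W=(c,sl+box+[[10,100,144],[10,-100,144]],[[315.3,112],[284.5,112],[312.5,196],[283.3,196],[342,85.5],[333.8,217],[185.5,90.5],[194,205.8],[259,86.3],[259,217]])
for o in ([W],[W,C,D]):
  p,e=fit(o,[.6,0,0,.2]);print(p,'mouth',R.from_euler('z',p[3]).apply([.07,0,.144])+p[:3],e.round(1).tolist())
n=np.array([-np.sin(np.radians(27)),0,np.cos(np.radians(27))]);up=np.array([np.cos(np.radians(27)),0,np.sin(np.radians(27))]);lf=np.array([0,1,0])
for d in (72,48,24):
  a=np.radians(d);v=up*np.cos(a)+lf*np.sin(a);b=np.array([-50,0,113.5])+41*n
  print(d,proj(R.from_euler('z',p[3]).apply(np.array([b,b+v*14,b+v*30,b-v*30])/1000)+p[:3],c).round(1).tolist())
```

```bash
python3 w1fit.py
```

```text
[ 0.5892 -0.0226 -0.0025  0.2451] mouth [ 0.6571 -0.0056  0.1415] [[-0.8, 0.6], [1.2, 0.9], [-2.0, -0.8], [0.7, -0.5], [1.3, -0.3], [-0.2, -0.2], [-0.5, 0.1], [-0.3, -0.1], [-0.3, -0.1], [0.5, 0.5]]
[ 0.5889 -0.0229 -0.0045  0.246 ] mouth [ 0.6568 -0.0059  0.1395] [[-1.3, 0.7], [0.8, 1.1], [-2.4, -1.0], [0.4, -0.7], [0.6, -0.0], [-0.7, -0.6], [-0.4, 0.4], [-0.1, -0.2], [-0.5, 0.2], [0.4, 0.2], [-1.3, -0.5], [0.5, -2.0], [-0.9, 1.6], [1.3, -0.0], [-2.5, -0.6], [-2.2, -1.3], [-0.9, 1.5], [0.0, -0.5]]
72 [[206.9, 157.4], [208.7, 148.7], [210.9, 138.4], [203.1, 175.3]]
48 [[206.9, 157.4], [211.6, 150.8], [217.2, 143.0], [197.3, 170.8]]
24 [[206.9, 157.4], [213.7, 154.1], [221.7, 150.2], [193.1, 164.1]]
```

Add to h.py:
```python
def down(yaw): # tool down, y axis at yaw
    s,c=np.sin(yaw),np.cos(yaw);return R.from_matrix([[-s,c,0],[c,s,0],[0,0,-1]])
```

```bash
python3 -c "
from h import *
print(rel([.465,.254,.33],down(.34)))"
```

```text
(array([ 0.30652551, -0.05753154,  0.06930411]), array([-0.00101332, -0.00058462, -0.10986251]))
```

Emit:
{"op": "step_hand", "data": {"increments": {"steps": [[1,45,-8,10,0,0,-0.02],[1,90,-17,20,0,0,-0.04],[1,135,-25,30,0,0,-0.06],[1,180,-34,40,0,0,-0.08],[1,225,-42,50,0,0,-0.1],[1,270,-50,60,0,0,-0.11],[1,306,-57,69,0,0,-0.11],[1,306,-57,69,0,0,-0.11],[1,306,-57,69,0,0,-0.11]]}}}

```text
clock: 2.65
tool_pos: [0.4667, 0.2508, 0.3304]
eef_rot: [0.579, 0.815, -0.001, 0.001]
contact_force: [-0.6, -1.3, 0.6]
opening: 1.0
finger_force: 0.0
```

Run:
```python
from h import *
import pickle
c=r.camera_params('wrist');im=r.snapshot('wrist')
pickle.dump(c,open('w2.pkl','wb'));cv2.imwrite('pics/w2.png',im[:,:,::-1])
p=[.445,.311,0,.34];w=lambda L:R.from_euler('z',p[3]).apply(np.array(L)/1000)+p[:3]
q=proj(w([[9,40,125],[9,-40,125],[-9,-40,125],[-9,40,125],[18,60,90],[18,-60,90],[-18,-60,90],[-18,60,90]]),c).round(1);print(q.tolist())
x,y=(q.min(0)-30).astype(int).clip(0);a=im[y:y+150,x:x+200,::-1];print(x,y)
cv2.imwrite('pics/c4.png',cv2.resize(a,None,fx=4,fy=4,interpolation=cv2.INTER_CUBIC))
```

```text
[[260.2, 82.9], [260.1, 148.0], [246.4, 148.1], [245.6, 82.9], [266.5, 69.5], [265.7, 158.6], [241.1, 158.7], [239.6, 69.6]]
209 39
```

View pics/c4.png

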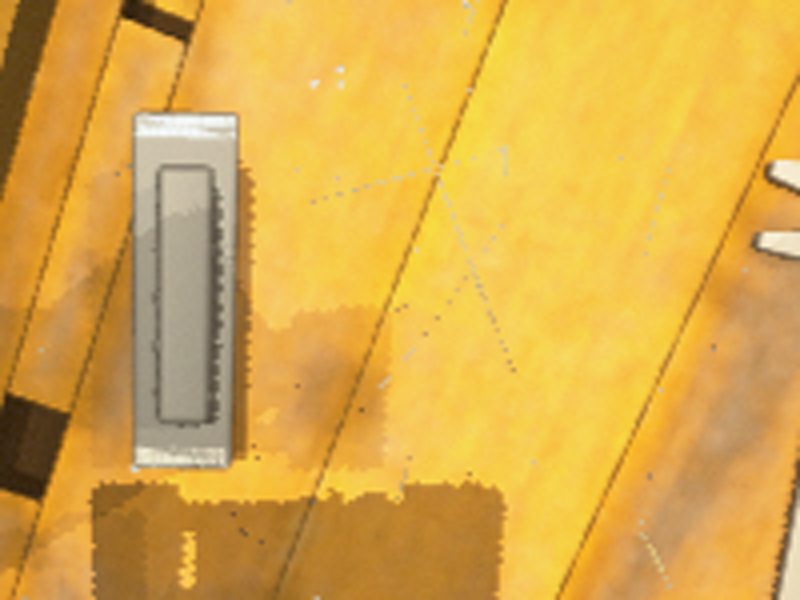

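Run:
```python
from h import *
import pickle
np.set_printoptions(precision=4,suppress=True)
c=pickle.load(open('w2.pkl','rb'));S=r.camera_params('side');T=r.camera_params('top')
L=[[9,40,125],[9,-40,125],[-9,-40,125],[-9,40,125],[18,60,90],[18,-60,90],[-18,-60,90],[-18,60,90]]
W=(c,L,[[261.75,80.75],[261,144.75],[248.25,144.75],[249,80.75],[268.5,67.75],[266.5,155.5],[242.5,155.75],[242.5,67.5]])
u=[[148,211.6],[171.4,204.4],[173,207.6],[150,215.6],[144,215.2],[178.6,204.8],[147.6,223]]
v=[[9,40,125],[9,-40,125],[-9,-40,125],[-9,40,125],[18,60,90],[-18,60,90],[-18,-60,90]]
w=[[200,302.6],[213,274],[219.8,276.4],[207.8,304.6],[194.6,317.4],[209.8,322],[226.6,279]]
for o in ([W],[W,(T,L[:6]+L[7:],u),(S,v,w)]):
  p,e=fit(o,[.45,.31,0,.34]);print(p,e.round(1)[:8].tolist())
t=np.r_[p[:2],0]
print(rel(t+[0,0,.20],down(p[3])),rel(t+[0,0,.099],down(p[3])))
```

```text
[ 0.4462  0.315  -0.008   0.3265] [[0.8, 0.0], [0.4, 0.1], [-0.3, -0.1], [-0.8, -0.1], [0.2, 0.2], [0.1, 0.1], [-0.1, -0.4], [-0.3, 0.2]]
[ 0.4458  0.3141 -0.008   0.3296] [[0.2, 0.6], [0.0, 0.5], [-0.7, 0.4], [-1.4, 0.5], [-0.4, 0.7], [-0.2, 0.5], [-0.4, 0.1], [-0.9, 0.7]]
(array([0.068 , 0.0006, 0.1303]), array([-0.0004,  0.0024,  0.0044])) (array([0.0683, 0.0006, 0.2313]), array([-0.0004,  0.0024,  0.0044]))
```

Emit:
{"op": "step_hand", "data": {"increments": {"steps": [[1,25,0,30,0,0,0],[1,50,0,70,0,0,0],[1,67,0,110,0,0,0],[1,67,0,140,0,0,0],[1,67,0,170,0,0,0],[1,67,0,195,0,0,0],[1,67,0,215,0,0,0],[1,67,0,231,0,0,0],[1,67,0,231,0,0,0]]}}}

```text
clock: 3.6
tool_pos: [0.4454, 0.3122, 0.098]
eef_rot: [0.58, 0.815, -0.002, 0.001]
contact_force: [-0.5, -0.1, -0.0]
opening: 1.001
finger_force: 0.0
```

Emit:
{"op": "step_hand", "data": {"increments": {"steps": [[0,0,0,0,0,0,0],[0,0,0,0,0,0,0],[0,0,0,0,0,0,0],[0,0,0,0,0,0,0],[0,0,0,0,0,0,0],[0,0,0,0,0,0,0]]}, "squeeze": 25}}

```text
clock: 4.2
tool_pos: [0.4445, 0.3158, 0.0999]
eef_rot: [0.578, 0.816, 0.0, 0.0]
contact_force: [1.1, -0.7, 0.8]
opening: 0.479
finger_force: 0.0
```

Emit:
{"op": "step_hand", "data": {"increments": {"steps": [[0,0,0,0,0,0,0],[0,0,0,0,0,0,0],[0,0,0,0,0,0,0],[0,0,0,0,0,0,0],[0,0,0,0,0,0,0]]}, "squeeze": 30}}

```text
clock: 4.7
tool_pos: [0.4444, 0.3158, 0.0997]
eef_rot: [0.578, 0.816, -0.0, 0.0]
contact_force: [0.3, 0.6, 0.2]
opening: 0.203
finger_force: 30.0
```

Emit:
{"op": "step_hand", "data": {"increments": {"steps": [[0,0,0,-10,0,0,0],[0,0,0,-30,0,0,0],[0,0,0,-60,0,0,0],[0,0,0,-100,0,0,0],[0,0,0,-140,0,0,0],[0,0,0,-180,0,0,0],[0,0,0,-200,0,0,0],[0,0,0,-200,0,0,0],[0,0,0,-200,0,0,0],[0,0,0,-200,0,0,0]]}}}

```text
clock: 5.7
tool_pos: [0.4437, 0.3146, 0.298]
eef_rot: [0.578, 0.816, -0.002, -0.0]
contact_force: [0.3, 0.3, -1.3]
opening: 0.201
finger_force: 30.0
```

Run:
```python
from h import *
import pickle
c=r.camera_params('side');im=r.snapshot('wrist');cv2.imwrite('pics/w3.png',im[:,:,::-1])
print(rel([.657,-.0058,.30],down(.2455)),r.get_state()['q'])
```

```text
(array([-0.37304137,  0.09524143, -0.00177648]), array([-0.00334731,  0.00171552,  0.09171119])) [-0.30562294  0.57008342 -0.65412245  1.71683263  0.40135148  0.99646463
 -0.76949647]
```

Converted, -0.371 m is -371, 0.095 m is 95.

Emit:
{"op": "step_hand", "data": {"increments": {"steps": [[0,-20,5,-10,0,0,0.01],[0,-60,15,-15,0,0,0.02],[0,-100,26,-15,0,0,0.03],[0,-145,37,-15,0,0,0.04],[0,-190,50,-15,0,0,0.05],[0,-235,61,-10,0,0,0.06],[0,-280,73,-10,0,0,0.07],[0,-320,83,-10,0,0,0.08],[0,-350,90,-10,0,0,0.09],[0,-371,95,-10,0,0,0.09]]}}}

```text
clock: 6.75
tool_pos: [0.6571, -0.0065, 0.3073]
eef_rot: [0.616, 0.788, -0.002, -0.001]
contact_force: [0.4, 0.6, -2.2]
opening: 0.202
finger_force: 30.0
```

Emit:
{"op": "step_hand", "data": {"increments": {"steps": [[0,0,0,0,0,0,0],[0,0,0,0,0,0,0],[0,0,0,0,0,0,0],[0,0,0,0,0,0,0]]}}}

```text
clock: 7.15
tool_pos: [0.6561, -0.0012, 0.3096]
eef_rot: [0.613, 0.79, 0.0, -0.0]
contact_force: [0.2, -0.0, -2.0]
opening: 0.2
finger_force: 30.0
```

Run:
```python
from h import *
a=cv2.resize(r.snapshot('side')[90:240,170:310],(400,428),interpolation=2)
b=cv2.resize(r.snapshot('wrist')[60:260,160:360],(400,400),interpolation=2)
o=np.zeros((428,800,3),np.uint8);o[:,:400]=a;o[:400,400:]=b
cv2.imwrite('pics/c5.png',o[:,:,::-1]);print(rel([.657,-.0058,.30],down(.2455)))
```

```text
(array([-0.00404802, -0.00038663,  0.00987947]), array([-1.32432591e-05, -1.99196843e-04,  3.45362585e-03]))
```

View pics/c5.png

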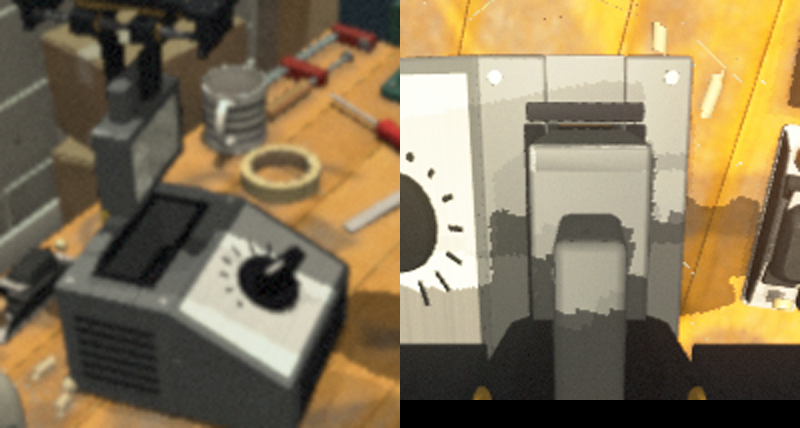

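Run:
```python
from h import *
s=r.get_state();c=r.camera_params('wrist');Rt=R.from_quat(s['eef_rot'])
z=-(.0997-.09)*-1
for off in(-.006,-.004,-.002,0):
  L=[[.06+off,y,.0097] for y in(-.018,.018)]
  print(off,proj(Rt.apply(L)+s['tool_pos'],c).round(1).tolist())
```

```text
-0.006 [[221.3, 140.8], [283.5, 140.8]]
-0.004 [[221.1, 137.3], [283.6, 137.3]]
-0.002 [[221.0, 133.7], [283.7, 133.8]]
0 [[220.9, 130.2], [283.8, 130.2]]
```

Emit:
{"op": "step_hand", "data": {"increments": {"steps": [[0,-2.7,0,20,0,0,0.003],[0,-2.7,0,40,0,0,0.003],[0,-2.7,0,55,0,0,0.003],[0,-2.7,0,65,0,0,0.003],[0,-2.7,0,70,0,0,0.003],[0,-2.7,0,75,0,0,0.003],[0,-2.7,0,80,0,0,0.003],[0,-2.7,0,85,0,0,0.003],[0,-2.7,0,90,0,0,0.003],[0,-2.7,0,90,0,0,0.003]]}}}

```text
clock: 8.25
tool_pos: [0.6573, -0.0057, 0.2191]
eef_rot: [0.616, 0.788, -0.0, -0.0]
contact_force: [0.6, 0.4, -2.4]
opening: 0.204
finger_force: 30.0
```

Emit:
{"op": "step_hand", "data": {"increments": {"steps": [[0,0,0,5,0,0,0],[0,0,0,10,0,0,0],[0,0,0,15,0,0,0],[0,0,0,20,0,0,0],[0,0,0,25,0,0,0],[0,0,0,30,0,0,0],[0,0,0,30,0,0,0],[0,0,0,30,0,0,0]]}}}

```text
clock: 9.05
tool_pos: [0.6574, -0.0055, 0.1898]
eef_rot: [0.616, 0.788, 0.0, 0.0]
contact_force: [-0.8, 0.7, -1.0]
opening: 0.2
finger_force: 30.0
```

Emit:
{"op": "step_hand", "data": {"increments": {"steps": [[0.5,0,0,0,0,0,0],[0.5,0,0,0,0,0,0],[0.5,0,0,0,0,0,0],[0.5,0,0,0,0,0,0],[0.5,0,0,0,0,0,0],[0.5,0,0,-20,0,0,0],[0.5,0,0,-45,0,0,0],[0.5,0,0,-60,0,0,0]]}}}

```text
clock: 9.85
tool_pos: [0.6582, -0.0053, 0.2515]
eef_rot: [0.616, 0.788, 0.001, 0.001]
contact_force: [-0.4, 0.8, 0.2]
opening: 0.496
finger_force: 0.0
```

Emit:
{"op": "step_hand", "data": {"increments": {"steps": [[0,0,0,0,0,0,0],[0,0,0,0,0,0,0],[0,0,0,0,0,0,0],[0,0,0,0,0,0,0],[0,0,0,0,0,0,0],[0,0,0,0,0,0,0],[0,0,0,0,0,0,0]]}}}

```text
clock: 10.55
tool_pos: [0.6574, -0.0056, 0.2495]
eef_rot: [0.616, 0.788, -0.0, -0.0]
contact_force: [0.5, -0.1, 0.4]
opening: 0.004
finger_force: 0.0
```

Run:
```python
from h import *
a=cv2.resize(r.snapshot('side')[90:240,170:310],(400,428),interpolation=2)
b=cv2.resize(r.snapshot('wrist')[60:260,160:360],(400,400),interpolation=2)
o=np.zeros((428,800,3),np.uint8);o[:,:400]=a;o[:400,400:]=b
cv2.imwrite('pics/c6.png',o[:,:,::-1]);print(rel([.657,-.0058,.169],down(.2455)))
```

```text
(array([-0.00010698, -0.00043371,  0.08066093]), array([-7.51265285e-05,  2.00311666e-05, -1.48418352e-03]))
```

View pics/c6.png

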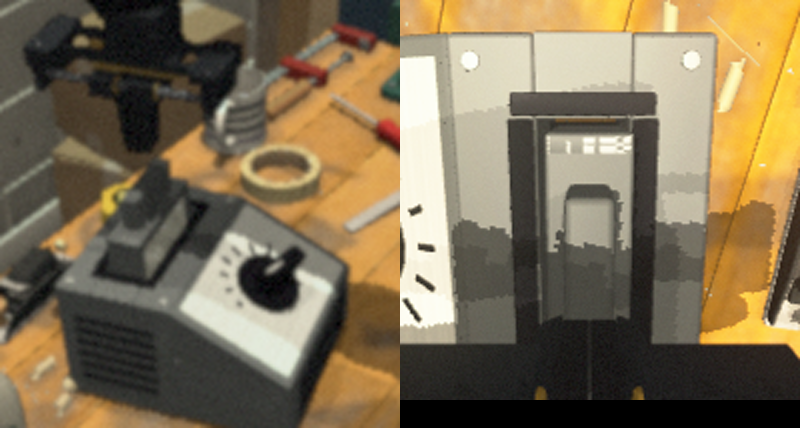

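Converted, 0.073 m is 73, 0.067 m is 67.

Emit:
{"op": "step_hand", "data": {"increments": {"steps": [[0,0,0,15,0,0,0],[0,0,0,25,0,0,0],[0,0,0,30,0,0,0],[0,0,0,36,0,0,0],[0,0,0,44,0,0,0],[0,0,0,52,0,0,0],[0,0,0,60,0,0,0],[0,0,0,67,0,0,0],[0,0,0,73,0,0,0],[0,0,0,73,0,0,0]]}}}

```text
clock: 11.65
tool_pos: [0.6573, -0.0057, 0.1795]
eef_rot: [0.616, 0.788, -0.0, 0.001]
contact_force: [-3.8, -1.1, 10.8]
opening: 0.001
finger_force: 5.1
```

Emit:
{"op": "step_hand", "data": {"increments": {"steps": [[0,0,0,4,0,0,0],[0,0,0,8,0,0,0],[0,0,0,10,0,0,0],[0,0,0,10,0,0,0],[0,0,0,10,0,0,0]]}}}

```text
clock: 12.15
tool_pos: [0.6573, -0.0057, 0.1677]
eef_rot: [0.616, 0.788, -0.0, 0.0]
contact_force: [-2.9, -1.1, 8.1]
opening: 0.003
finger_force: 3.8
```

Converted, -0.12 m is -120, -0.11 m is -110.

Emit:
{"op": "step_hand", "data": {"increments": {"steps": [[0,0,0,-6,0,0,0],[0,0,0,-12,0,0,0],[0,0,0,-20,0,0,0],[0,0,0,-40,0,0,0],[0,0,0,-70,0,0,0],[0,0,0,-90,0,0,0],[0.5,0,0,-110,0,0,0],[0.5,0,0,-120,0,0,0],[0.5,0,0,-120,0,0,0],[0.5,0,0,-120,0,0,0]]}}}

```text
clock: 13.15
tool_pos: [0.657, -0.0058, 0.2859]
eef_rot: [0.616, 0.788, -0.0, -0.0]
contact_force: [0.2, 0.6, -0.4]
opening: 0.345
finger_force: 0.0
```

Run:
```python
from h import *
import pickle
a=cv2.resize(r.snapshot('side')[90:240,170:310],(400,428),interpolation=2)
c=r.camera_params('wrist');b=r.snapshot('wrist');cv2.imwrite('pics/w4.png',b[:,:,::-1]);pickle.dump(c,open('w4.pkl','wb'))
o=np.zeros((428,800,3),np.uint8);o[:,:400]=a;o[:428,400:]=cv2.resize(b[60:274,130:330],(400,428),interpolation=2)
cv2.imwrite('pics/c7.png',o[:,:,::-1])
np.set_printoptions(precision=4,suppress=True)
# knob: candidate tool poses
cl=np.array([.589,-.0228,0]);Y=R.from_euler('z',.2455);t=np.radians(27)
n=Y.apply([-np.sin(t),0,np.cos(t)]);up=Y.apply([np.cos(t),0,np.sin(t)]);lf=Y.apply([0,1,0])
ctr=cl+Y.apply([-.05,0,.1135])
s=r.get_state();print(s['q'],s['tool_pos'])
for q in (0,96):
  a=np.radians(72-q);v=up*np.cos(a)+lf*np.sin(a)
  for sg in(1,-1):
    x=sg*v;z=-n;y=np.cross(z,x);Rt=R.from_matrix(np.c_[x,y,z])
    print(q,sg,'hover',rel(ctr+.12*n,Rt),'TCP',ctr+.12*n, ctr+.016*n)
```

```text
[ 0.2416  0.74   -0.6058  1.3866  0.4338  1.151  -0.1746] [ 0.6568 -0.0058  0.2853]
0 1 hover (array([-0.0002, -0.1742,  0.0653]), array([-0.4696,  0.0746,  0.3069])) TCP [ 0.4877 -0.0482  0.2204] [ 0.5335 -0.0367  0.1278]
0 -1 hover (array([-0.0002, -0.1742,  0.0653]), array([-0.1056, -0.6651, -2.7566])) TCP [ 0.4877 -0.0482  0.2204] [ 0.5335 -0.0367  0.1278]
96 1 hover (array([-0.0002, -0.1742,  0.0653]), array([-0.3048,  0.4698,  1.9454])) TCP [ 0.4877 -0.0482  0.2204] [ 0.5335 -0.0367  0.1278]
96 -1 hover (array([-0.0002, -0.1742,  0.0653]), array([-0.4198, -0.2724, -1.1307])) TCP [ 0.4877 -0.0482  0.2204] [ 0.5335 -0.0367  0.1278]
```

View pics/c7.png

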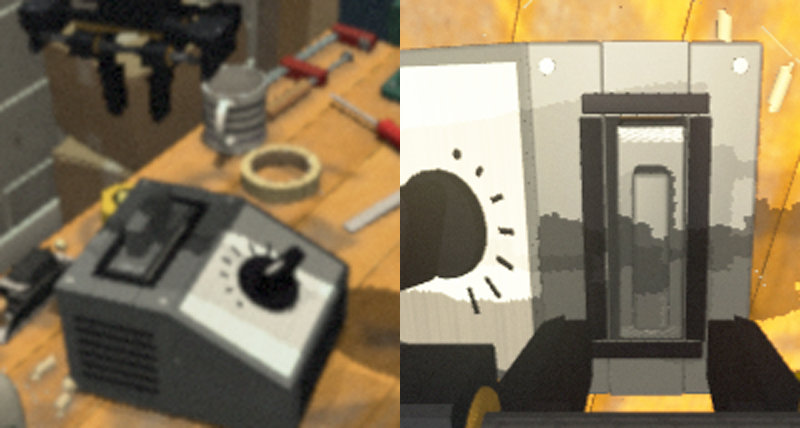

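Create kn.py:
```python
from h import *
import sys
np.set_printoptions(precision=4,suppress=True)
cl=np.array([.589,-.0228,0]);Y=R.from_euler('z',.2455);t=np.radians(27)
n=Y.apply([-np.sin(t),0,np.cos(t)]);up=Y.apply([np.cos(t),0,np.sin(t)]);lf=Y.apply([0,1,0])
ctr=cl+Y.apply([-.05,0,.1135])
def kp(q,h):
    a=np.radians(72-q);x=up*np.cos(a)+lf*np.sin(a);return ctr+h*n,R.from_matrix(np.c_[x,np.cross(-n,x),-n])
def ang(): # knob angle that the tool attitude stands for, deg
    s=r.get_state();x=R.from_quat(s['eef_rot']).as_matrix()[:,0];return 72-np.degrees(np.arctan2(x@lf,x@up))
if __name__=='__main__':
    s=r.get_state();d=s['tool_pos']-ctr
    print('rel',*rel(*kp(float(sys.argv[1]),float(sys.argv[2]))),'ang',round(ang(),2),'h',round(d@n,4),'off up/left',d@up,d@lf,'q',s['q'],'M_n',s['moment']@n)
```

```text
(no output)
```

Emit:
{"op": "step_hand", "data": {"increments": {"steps": [[0.6,0,-40,0,-0.12,0.02,0.08],[0.6,0,-80,10,-0.24,0.04,0.15],[0.6,0,-120,30,-0.35,0.055,0.23],[0.6,0,-155,55,-0.47,0.075,0.307],[0.6,0,-174,65,-0.47,0.075,0.307],[0.6,0,-174,65,-0.47,0.075,0.307],[0.6,0,-174,65,-0.47,0.075,0.307],[0.6,0,-174,65,-0.47,0.075,0.307]]}, "squeeze": 25}}

```text
clock: 14.05
tool_pos: [0.4967, -0.0618, 0.2174]
eef_rot: [0.71, 0.682, 0.143, 0.107]
contact_force: [0.4, -1.0, -0.7]
opening: 0.598
finger_force: 0.0
```

```bash
python3 kn.py 0 0.016
```

```text
rel [0.021  0.0022 0.0978] [-0.0969  0.0744  0.0384] ang -2.41 h 0.1148 off up/left 0.0034517162282817274 -0.015423351258620278 q [ 0.5466  0.5571 -0.7126  2.2654  1.3986  0.3216 -1.3903] M_n 0.028551679790133767
```

Emit:
{"op": "step_hand", "data": {"increments": {"steps": [[0.6,0,0,0,0,0,0],[0.6,0,0,0,0,0,0],[0.6,0,0,0,0,0,0]]}}}

```text
clock: 14.35
tool_pos: [0.4983, -0.0616, 0.2184]
eef_rot: [0.709, 0.682, 0.143, 0.107]
contact_force: [0.5, 0.6, 0.5]
opening: 0.602
finger_force: 0.0
```

```bash
python3 kn.py 0 0.08
```

```text
rel [ 0.0161 -0.006   0.0346] [-0.0961  0.0744  0.0387] ang -2.43 h 0.1149 off up/left 0.005399301679226712 -0.015583697238746811 q [ 0.544   0.5557 -0.7097  2.2609  1.3854  0.3206 -1.377 ] M_n 0.027322005952106817
```

Units first: shifts go in mm. So 0.034 m is 34, 0.02 m is 20.

Emit:
{"op": "step_hand", "data": {"increments": {"steps": [[0.6,8,-3,10,-0.05,0.04,0.02],[0.6,16,-6,20,-0.096,0.074,0.039],[0.6,16,-6,34,-0.096,0.074,0.039],[0.6,16,-6,34,-0.096,0.074,0.039],[0.6,16,-6,34,-0.096,0.074,0.039],[0.6,16,-6,34,-0.096,0.074,0.039]]}}}

```text
clock: 14.95
tool_pos: [0.5049, -0.0445, 0.1861]
eef_rot: [0.711, 0.664, 0.203, 0.114]
contact_force: [0.5, -0.0, -0.2]
opening: 0.604
finger_force: 0.0
```

```bash
python3 kn.py 0 0.016
```

```text
rel [ 0.0008 -0.0003  0.0654] [0.0001 0.003  0.0007] ang -0.04 h 0.0814 off up/left 0.00010396773228879552 -0.0006325361083313382 q [ 0.6446  0.7073 -0.8982  2.3661  2.0428  0.473  -2.0373] M_n 0.01337670246007584
```

```bash
sed -i 's/72-q);x=/252-q);x=/; s/return 72-np/return (252-np/; s/x@up))$/x@up)))%360/' kn.py
```

Emit:
{"op": "step_hand", "data": {"increments": {"steps": [[0.6,0,0,-10,0,0,-0.15],[0.6,0,0,-10,0,0,-0.3],[0.6,0,0,-10,0,0,-0.45],[0.6,0,0,-10,0,0,-0.6],[0.6,0,0,-10,0,0,-0.75],[0.6,0,0,-10,0,0,-0.9],[0.6,0,0,-10,0,0,-1.05],[0.6,0,0,-10,0,0,-1.2],[0.6,0,0,-10,0,0,-1.35],[0.6,0,0,-10,0,0,-1.5]]}}}

```text
clock: 15.95
tool_pos: [0.5009, -0.0457, 0.1962]
eef_rot: [0.065, 0.97, 0.07, 0.224]
contact_force: [-0.4, -0.1, -0.4]
opening: 0.605
finger_force: 0.0
```

Emit:
{"op": "step_hand", "data": {"increments": {"steps": [[0.6,0,0,0,0,0,-0.15],[0.6,0,0,0,0,0,-0.3],[0.6,0,0,0,0,0,-0.45],[0.6,0,0,0,0,0,-0.6],[0.6,0,0,0,0,0,-0.75],[0.6,0,0,0,0,0,-0.9],[0.6,0,0,0,0,0,-1.05],[0.6,0,0,0,0,0,-1.2],[0.6,0,0,0,0,0,-1.35],[0.6,0,0,0,0,0,-1.5]]}}}

```text
clock: 16.95
tool_pos: [0.5011, -0.0459, 0.1964]
eef_rot: [-0.614, 0.754, -0.102, 0.212]
contact_force: [-0.2, 0.2, 0.6]
opening: 0.601
finger_force: 0.0
```

```bash
python3 kn.py 0 0.08
```

```text
rel [-0.0004  0.0016  0.0124] [-0.0042 -0.0031 -0.134 ] ang 7.68 h 0.0924 off up/left 0.0012467581100793629 -0.0010386075780827106 q [ 0.2551  0.5591 -0.2415  2.3874  3.2008  0.2456 -0.1858] M_n -0.07503616858947618
```

Converted, 0.02 m is 20, 0.01 m is 10.

Emit:
{"op": "step_hand", "data": {"increments": {"steps": [[0.6,0,1,10,0,0,-0.07],[0.6,0,1,20,0,0,-0.135],[0.6,0,1,20,0,0,-0.135],[0.6,0,1,20,0,0,-0.135],[0.6,0,1,20,0,0,-0.135]]}}}

```text
clock: 17.45
tool_pos: [0.5081, -0.043, 0.177]
eef_rot: [-0.661, 0.713, -0.113, 0.205]
contact_force: [0.1, 0.5, 0.3]
opening: 0.595
finger_force: 0.0
```

```bash
python3 kn.py 0 0.016
```

```text
rel [-0.0004 -0.0009  0.0557] [-0.0013 -0.0016 -0.0073] ang 0.42 h 0.0717 off up/left -0.0009762121112925834 3.57456875398985e-05 q [ 0.2156  0.6092 -0.1967  2.3881  3.2496  0.2986 -0.1076] M_n -0.010316854014787546
```

Emit:
{"op": "step_hand", "data": {"increments": {"steps": [[0.6,0,-1,15,0,0,-0.007],[0.6,0,-1,28,0,0,-0.007],[0.6,0,-1,38,0,0,-0.007],[0.6,0,-1,46,0,0,-0.007],[0.6,0,-1,52,0,0,-0.007],[0.6,0,-1,55,0,0,-0.007],[0.6,0,-1,55,0,0,-0.007],[0.6,0,-1,55,0,0,-0.007]]}}}

```text
clock: 18.25
tool_pos: [0.5326, -0.0369, 0.1273]
eef_rot: [-0.664, 0.711, -0.113, 0.204]
contact_force: [-0.5, -0.1, -0.4]
opening: 0.605
finger_force: 0.0
```

```bash
python3 kn.py 0 0.016
```

```text
rel [-0.0002 -0.0009 -0.    ] [ 0.0006 -0.0007  0.0003] ang 359.98 h 0.016 off up/left -0.0009497950575020325 4.6972194052094214e-05 q [ 0.1685  0.7394 -0.1596  2.3574  3.2326  0.3993 -0.0858] M_n -0.03270737458576805
```

Emit:
{"op": "step_hand", "data": {"increments": {"steps": [[0,0,0,0,0,0,0],[0,0,0,0,0,0,0],[0,0,0,0,0,0,0],[0,0,0,0,0,0,0],[0,0,0,0,0,0,0],[0,0,0,0,0,0,0],[0,0,0,0,0,0,0],[0,0,0,0,0,0,0]]}, "squeeze": 35}}

```text
clock: 19.05
tool_pos: [0.5316, -0.0367, 0.1267]
eef_rot: [-0.664, 0.711, -0.112, 0.203]
contact_force: [-3.9, 0.8, -1.8]
opening: 0.202
finger_force: 35.0
```

```bash
python3 kn.py 24 0.016
```

```text
rel [-0.0002 -0.0022 -0.0001] [ 0.003  -0.0014  0.4192] ang 359.98 h 0.0159 off up/left -0.0021236548014295746 0.00044554154266668723 q [ 0.1684  0.74   -0.1595  2.3585  3.2327  0.3985 -0.0858] M_n 0.010182305114397647
```

Converted, 0.001 m is 1.

Emit:
{"op": "step_hand", "data": {"increments": {"steps": [[0,0,1,0,0,0,0.08],[0,0,1,0,0,0,0.16],[0,0,1,0,0,0,0.24],[0,0,1,0,0,0,0.32],[0,0,1,0,0,0,0.38],[0,0,1,0,0,0,0.419],[0,0,1,0,0,0,0.419],[0,0,1,0,0,0,0.419],[0,0,1,0,0,0,0.419]]}}}

```text
clock: 19.95
tool_pos: [0.5314, -0.0367, 0.1266]
eef_rot: [-0.502, 0.833, -0.068, 0.222]
contact_force: [-4.3, 0.7, 1.1]
opening: 0.203
finger_force: 35.0
```

```bash
python3 kn.py 48 0.016
```

```text
rel [-0.0011 -0.0021 -0.0001] [ 0.0009 -0.0015  0.4198] ang 23.95 h 0.0159 off up/left -0.0023177085551070627 0.0005540055418916186 q [ 0.2295  0.7451 -0.2584  2.3574  3.063   0.3948 -0.3297] M_n -0.10369583962446469
```

Emit:
{"op": "step_hand", "data": {"increments": {"steps": [[0,0,0,0,0,0,0.08],[0,0,0,0,0,0,0.16],[0,0,0,0,0,0,0.24],[0,0,0,0,0,0,0.32],[0,0,0,0,0,0,0.38],[0,0,0,0,0,0,0.419],[0,0,0,0,0,0,0.419],[0,0,0,0,0,0,0.419],[0,0,0,0,0,0,0.419]]}}}

```text
clock: 20.85
tool_pos: [0.5312, -0.0365, 0.1266]
eef_rot: [-0.318, 0.919, -0.02, 0.232]
contact_force: [-4.9, 0.5, 0.3]
opening: 0.202
finger_force: 35.0
```

```bash
python3 kn.py 72 0.016
```

```text
rel [-0.0019 -0.0016 -0.0001] [ 0.0006 -0.0019  0.4197] ang 47.95 h 0.0159 off up/left -0.0024141366682357427 0.0007144711269304329 q [ 0.2902  0.7535 -0.357   2.3544  2.8916  0.3983 -0.5723] M_n -0.09067088256066383
```

Emit:
{"op": "step_hand", "data": {"increments": {"steps": [[0,0,0,0,0,0,0.08],[0,0,0,0,0,0,0.16],[0,0,0,0,0,0,0.24],[0,0,0,0,0,0,0.32],[0,0,0,0,0,0,0.38],[0,0,0,0,0,0,0.419],[0,0,0,0,0,0,0.419],[0,0,0,0,0,0,0.419],[0,0,0,0,0,0,0.419]]}}}

```text
clock: 21.75
tool_pos: [0.5311, -0.0363, 0.1265]
eef_rot: [-0.12, 0.965, 0.029, 0.231]
contact_force: [-4.5, 0.7, -0.1]
opening: 0.202
finger_force: 35.0
```

```bash
python3 kn.py 96 0.016
```

```text
rel [-0.0025 -0.001  -0.0001] [ 0.0001 -0.0022  0.4197] ang 71.95 h 0.0159 off up/left -0.002472448017579629 0.0009556676083948628 q [ 0.351   0.7665 -0.4573  2.3515  2.7225  0.4141 -0.8164] M_n -0.020218935943553534
```

Emit:
{"op": "step_hand", "data": {"increments": {"steps": [[0,0,0,0,0,0,0.08],[0,0,0,0,0,0,0.16],[0,0,0,0,0,0,0.24],[0,0,0,0,0,0,0.31],[0,0,0,0,0,0,0.36],[0,0,0,0,0,0,0.395],[0,0,0,0,0,0,0.41],[0,0,0,0,0,0,0.41],[0,0,0,0,0,0,0.41],[0,0,0,0,0,0,0.41]]}}}

```text
clock: 22.75
tool_pos: [0.5312, -0.0361, 0.1266]
eef_rot: [0.079, 0.969, 0.075, 0.22]
contact_force: [-4.9, 2.0, 0.6]
opening: 0.205
finger_force: 35.0
```

```bash
python3 kn.py 96 0.016
```

```text
rel [-0.0026 -0.0001 -0.0001] [-0.     -0.0021  0.0097] ang 95.44 h 0.0159 off up/left -0.0023795841366487875 0.0011234355550265984 q [ 0.4117  0.7844 -0.5595  2.3485  2.5632  0.4424 -1.0608] M_n -0.053642688188650645
```

Emit:
{"op": "step_hand", "data": {"increments": {"steps": [[0.6,0,0,0,0,0,0],[0.6,0,0,0,0,0,0],[0.6,0,0,0,0,0,0],[0.6,0,0,0,0,0,0],[0.6,0,0,0,0,0,0],[0.6,0,0,0,0,0,0]]}}}

```text
clock: 23.35
tool_pos: [0.5321, -0.0368, 0.1268]
eef_rot: [0.08, 0.969, 0.075, 0.221]
contact_force: [0.5, 0.4, 0.1]
opening: 0.601
finger_force: 0.0
```

Emit:
{"op": "step_hand", "data": {"increments": {"steps": [[0.6,0,0,-10,0,0,0],[0.6,0,0,-30,0,0,0],[0.6,0,0,-60,0,0,0],[0.6,0,0,-90,0,0,0],[0.6,0,0,-120,0,0,0],[0.6,0,0,-130,0,0,0],[0.6,0,0,-130,0,0,0],[0.6,0,0,-130,0,0,0]]}}}

```text
clock: 24.15
tool_pos: [0.4747, -0.051, 0.2429]
eef_rot: [0.08, 0.969, 0.075, 0.221]
contact_force: [-0.1, 0.2, -0.1]
opening: 0.6
finger_force: 0.0
```

```bash
python3 kn.py 96 .1
```

```text
rel [-0.0016  0.0003  0.0461] [-0.001   0.0003  0.0091] ang 95.48 h 0.1461 off up/left -0.0015739257017167857 0.0003946377629908161 q [ 0.4646  0.4475 -0.497   2.3839  2.501   0.1219 -1.0235] M_n -0.04343333432187566
```

Run:
```python
from kn import *
for nm in('side','top','wrist'):
  c=r.camera_params(nm);g=cv2.cvtColor(r.snapshot(nm),cv2.COLOR_RGB2GRAY)
  o=[]
  for q in range(0,145,8):
    a=np.radians(72-q);v=up*np.cos(a)+lf*np.sin(a)
    P=proj([ctr-.002*up+.041*n+v*k for k in np.linspace(.006,.026,9)],c).astype(np.float32)
    if P.min()<0: o.append(-1);continue
    o.append(int(cv2.remap(g,P[:,:1],P[:,1:],1).mean()))
  print(nm,list(zip(range(0,145,8),o)))
im=r.snapshot('side');old=cv2.cvtColor(cv2.imread('pics/side0.png'),cv2.COLOR_BGR2RGB)
c=r.camera_params('side')
for z in (.181,.215):print(proj(cl+Y.apply([.07,0,z]),c))
```

```text
side [(0, 20), (8, 19), (16, 21), (24, 23), (32, 26), (40, 28), (48, 36), (56, 48), (64, 60), (72, 73), (80, 91), (88, 115), (96, 137), (104, 149), (112, 161), (120, 177), (128, 195), (136, 206), (144, 210)]
top [(0, 63), (8, 82), (16, 116), (24, 118), (32, 104), (40, 87), (48, 67), (56, 49), (64, 43), (72, 50), (80, 59), (88, 65), (96, 56), (104, 50), (112, 48), (120, 46), (128, 45), (136, 45), (144, 46)]
wrist [(0, 71), (8, 71), (16, 71), (24, 71), (32, 74), (40, 82), (48, 87), (56, 91), (64, 109), (72, 114), (80, 135), (88, 199), (96, 154), (104, 82), (112, 93), (120, 97), (128, 98), (136, 98), (144, 96)]
[[221.2073 161.9811]]
[[220.2555 151.8583]]
```

```bash
python3 -c "
from plant import r
print(r.finish_job())"
```

```text
the job is handed in; nothing more can be done
None
```

The job is handed in at about 24 s of the 61 s allowed: the cartridge is in the slot, grip rail up, and the last picture shows the catch holding it. The fan selector was turned click by click from zero to mark four and let go. I checked that mark only from image brightness and the hand angle, because the picture allowance was used up.

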